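# Register a pattern block against the sprung plunger

## Robot

A 6-joint arm with a two-finger parallel gripper is mounted at the origin on the work surface. World frame = base frame: x ahead of the robot, y to its left, z up, the work surface at z = 0. Lengths are in m, angles in rad, forces in N, time in s.
With the tool pointing down it reaches from about 0.3 to 0.875 m from the base axis. Payload 4.2 kg.
Tool frame: the origin (TCP) lies between the finger pads; the fingertips stand 14 mm ahead of it and the grasp point (between the pads) lies 5 mm behind it; z points along the fingers, x is the direction in which the jaws open and shut, and the axes are right-handed (so a half turn about z gives the same grasp; the last joint's range is limited). The gripper opens to 85 mm and grips with 20 to 120 N. Pads are 22 mm wide; open, the fingers measure 114 mm over their backs; the gripper's body (76 mm by 85 mm) begins 54 mm behind the grasp point. The pads swing forward as they close: fully open they stand 13 mm farther back than shut.
Start: joints at [1.096, 0.32, 1.565, -0, 1.257, -0.02], TCP at [0.253, 0.517, 0.245] pointing down, gripper open.
Joint ranges: [-3.11, 3.11], [-0.84, 2.01], [0.21, 2.61], [-1.34, 4.49], [0.05, 2.63], [-2.56, 2.56]. Speed limits (rad/s): [2.57, 2.57, 3.14, 3.14, 3.14, 3.14].

## Interface

Orientations are given as a unit quaternion [x, y, z, w].
In Python, from station import state, read_camera, hand_in gives the robot as it stands.
- The arm moves only by the tool drive_tool, never from a script. Its argument "deltas" is text: rows parted by semicolons, each of 7 numbers parted by spaces: the turn, a rotation vector about the tool's x, y, z in degrees, then the shift along the tool's x, y, z in m, then the opening, from 0 (shut) to 1 (fully open). A call has 1 to 8 rows; each row shifts and turns the pose as measured when the row begins, along the tool's axes as they then stand; what a row does not reach is not made up. A row lasts 1/10 s, in which the tool goes at most 50 mm and 8.59 degrees, less where a joint would pass 70% of its speed; a pose out of reach is approached as far as the arm can. A call with a gripper value outside its range is refused whole. The fingers move at their own pace and stop on an object; "force" is the grip in N (left out, the last holds). Time passes only in rows, so rows that do not move let the fingers close. It gives the time, the measured TCP pose, the force and the opening at its end, in the units of the state.
- state(): the state, without advancing time (a new reading comes with each control period).
- read_camera(name): name is "side" or "top"; returns a dict with "frame" (480x640x3 uint8, red, green, blue), "fov_y" (degrees; the focal length in pixels is half the picture's height over the tangent of half this angle, whatever the lens; pixels are square), "cx", "cy" (the principal point, pixels), "dist" ([k1, k2, p1, p2, k3] as OpenCV has them; the pictures are not rectified), "R" (3x3) and "t" (3): a world point X has camera coordinates R X + t. Camera axes: x right, y down, z forward; pixel columns grow to the right and rows downward; lengths in m; the calibration is good to about 2 mm. A picture is of the moment at which its call begins. There is no depth.
- hand_in(): hands the job in, once; it reports no verdict.
The state is a dict: "clock": time; "joints": joint angles; "dq": joint speeds; "joint_efforts": joint torques, N m; "eef_pos": TCP position; "orientation": TCP orientation; "ft_force": force on the tool from outside, world axes, zero at the start; "ft_torque": the same for the moment, N m; "gripper_width": finger opening in m.
Only numpy, scipy, OpenCV 4.12 (cv2) and the standard library are available. Lean on these libraries where they do the work, as an engineer would, in place of code of your own. Each camera call takes 0.05 s, during which the arm holds its last target.

## Task

Register the wooden pattern block in the grey stop jig. First slide the overarm stop along its rail by the orange grip until its nose is centred over the brass plunger; then set the wooden block (not the blue one) flat on the bed between the yellow lines, one end facing the plunger, and press it straight onto the sprung plunger until it is firmly against the stop's nose. Finish while still holding it pressed there, without letting go, and leave the other things on the bench where they are.

Things in the scene. Friction and masses are not known exactly. Their poses are not given: they have to be found in the camera images.
- jig: Grey fixed jig. Its x = push direction (roughly away from the robot), y left of that, z up. Origin at bench height under the point where the stop's face crosses the plunger's centre line. Bed: flat plate, top 10 mm above the bench, x -145 to 20 mm, 110 mm wide, no walls; yellow lines 52 mm apart mark the lane about y = 0. Rear plate: x 20 to 115, y -120 to 80 mm, same height.
- plunger (a joint): Brass sprung plunger, 14 mm thick, pointing to -x of the jig. 0 = fully out, grows as it is pushed in (m). 2 N to start, 0.2 N more per mm: 6 N at 0.020, where a block against the stop leaves it; without the stop it goes on to 0.032. Its dark housing behind: jig x 22 to 54 mm, 40 mm wide, top 32 mm above the bench.
- plunger_tip (a point): Centre of the plunger's end face: on the jig's y = 0, 21.5 mm above the bench; at jig x = -20 mm when fully out.
- stop_slide (a joint): Position of the overarm stop along its rail (m), growing to the jig's +y. Range 0 to 0.12; starts from 0 to 0.04; at 0.080 the nose is centred over the plunger (jig y = 0, red line on the rear plate's edge): it belongs there, within about 5 mm. Slides with about 2.5 N of friction and stays where it is left.
- stop_grip (a point): Centre of the top of the stop's orange grip: a block 24 mm along the jig's x, 20 mm along its y, standing free from 43 to 85 mm above the bench on a black carriage 40 mm wide (top 43 mm). It lies at jig x = 90 mm, and y = joint - 80 mm. Pinch it from above and slide it along the jig's y.
- stop_nose (a point): Middle of the working face (looking to -x of the jig) of the overarm stop's nose: jig x = 0, y = joint - 80 mm, 45 mm above the bench. A steel arm carries it from the carriage over the plunger housing. Nose 40 mm wide (jig y), 12 mm thick, 34 to 56 mm above the bench, so above the plunger (top 28.5 mm); red line on its top middle. It is the hard stop, rigid in the push direction.
- wood_block: Loose pale wooden pattern block with dark brown engraved lines on top: 60 mm long (its x), 44 mm wide (its y), 45 mm high, about 160 g. Origin at the centre of its underside. Starts on the bench to the left or right of the jig, in any of a range of yaws. In place against the stop its origin is at jig x = -30 mm, y = 0, z = 10 mm, its length along the jig's x (either way round).
- blue_block: Loose blue block of the same size and frame as the wooden one, on the other side of the jig. Not wanted: leave it.
- stick: Loose light-blue flat modelling stick, about 175 x 16 x 8 mm, lying on a green sheet. Leave it.
- brush: Loose brush lying on the bench. Leave it.
- glue: Loose white glue bottle, 48 mm thick, 130 mm high, standing. Leave it.
- tape: Loose roll of tape lying flat, 90 mm outside, 24 mm high. Leave it.
Mind the look-alikes: they are no part of the job. Of the things that look like the wood_block, the middle-sized one is meant.

How it is judged:
By the outcome, as a careful person would: the job done as asked, in the order asked, and still so for the second after the job is handed in, while the arm keeps its last pose, push and grip.
It also fails if it takes over 64 s, if anything falls off the work surface, if the arm or the gripper's body presses on something with over 40 N, if the wrist force passes 120 N, or if a joint passes its speed limit or range.

## Working session

There is one attempt and no reset: what is moved stays moved. The work goes in short steps, Python scripts to look and compute and a tool call to move; the robot and the scene stay as the last step left them, time stands still between calls to the robot, and variables do not carry over. Pictures are saved under pics/ and viewed, and the job is handed in when it is done.

Besides the shell and the picture viewer there is one more tool, called after "Call:" as name(argument=value, ...) on one line, values as JSON. drive_tool: Moves the arm, as the interface text tells. Its arguments: {"type":"object","properties":{"deltas":{"type":"string"},"force":{"type":"number"}},"required":["deltas"]}

```bash
mkdir -p pics; ls; python3 - <<'E'
from station import state, read_camera
import cv2
print(state())
for n in("side","top"):
    c=read_camera(n); cv2.imwrite(f"pics/{n}0.png",c["frame"][:,:,::-1])
    print({k:v for k,v in c.items() if k!="frame"})
E
```

```text
pics
{'clock': 0.0, 'joints': array([ 1.09599284e+00,  3.20306897e-01,  1.56566937e+00,  3.28198495e-06,
        1.25743210e+00, -1.99839679e-02]), 'dq': array([ 0.00154379,  0.00150544,  0.00129908, -0.00071439,  0.00052781,
       -0.0006305 ]), 'joint_efforts': array([ 1.20308610e-03, -4.15521634e+01, -2.34157580e+01,  1.27489798e-04,
        8.18086148e-03, -2.89833429e-05]), 'eef_pos': array([0.25237865, 0.51614364, 0.24447739]), 'orientation': array([ 8.48321847e-01,  5.29480140e-01, -7.80405957e-04,  4.63866693e-04]), 'ft_force': array([-0.57651572, -0.34435327,  1.31435808]), 'ft_torque': array([-0.0446324 ,  0.00798025,  0.02748189]), 'gripper_width': 0.0856027956460814}
{'fov_y': 43.35846830041654, 'cx': 312.0506963958471, 'cy': 242.3192791831471, 'dist': array([-0.14092362,  0.        ,  0.        ,  0.        ,  0.        ]), 'R': array([[ 0.896648  , -0.44273569,  0.00273268],
       [-0.28464418, -0.58117959, -0.76236998],
       [ 0.33911657,  0.68279968, -0.64713565]]), 't': array([-0.53931627,  0.19124232,  1.40209341])}
{'fov_y': 48.79266826242683, 'cx': 315.5026001579987, 'cy': 242.1521284897708, 'dist': array([-0.09452041,  0.        ,  0.        ,  0.        ,  0.        ]), 'R': array([[ 0.02307424, -0.9997266 , -0.00378241],
       [-0.9981787 , -0.02282724, -0.05584088],
       [ 0.05573927,  0.00506401, -0.99843252]]), 't': array([-0.07620686,  0.54490497,  1.06523196])}
```

View pics/side0.png

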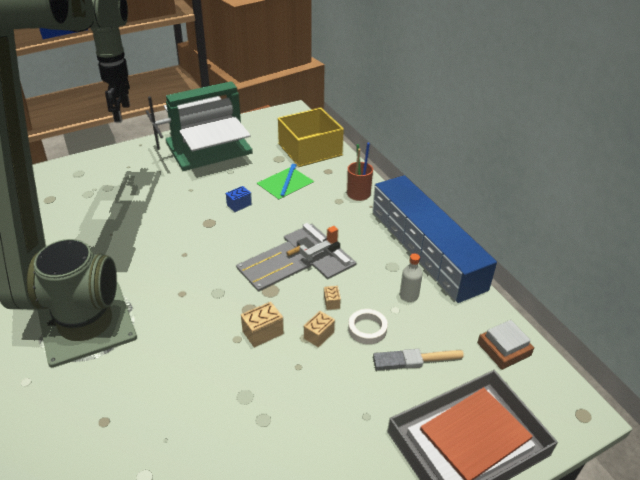

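View pics/top0.png

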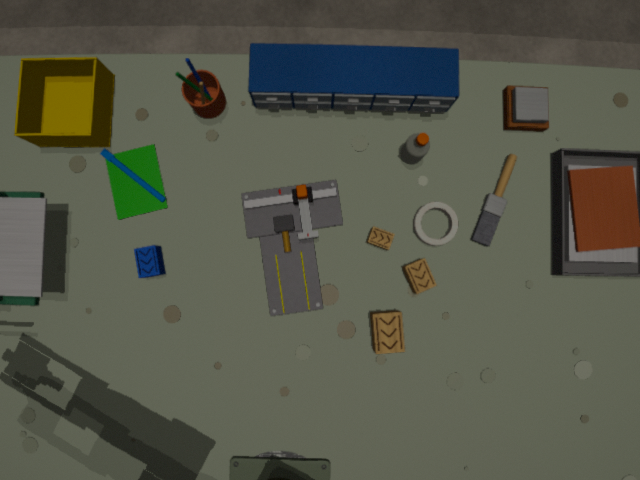

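The top view shows the jig at about (290,245) px. The orange grip is at (302,191), the middle-sized wooden block at (420,276), with a smaller one at (380,238) and a larger one at (388,333). In the side view the wanted block is at (319,328). Next I'll zoom in for measuring.

```bash
python3 - <<'E'
import cv2
t=cv2.imread("pics/top0.png"); s=cv2.imread("pics/side0.png")
cv2.imwrite("pics/tz.png",cv2.resize(t[165:325,230:440],None,fx=3.7,fy=3.7,interpolation=cv2.INTER_CUBIC))
cv2.imwrite("pics/sz.png",cv2.resize(s[210:360,220:400],None,fx=4,fy=4,interpolation=cv2.INTER_CUBIC)[:600])
E
```

```text
(no output)
```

View pics/tz.png

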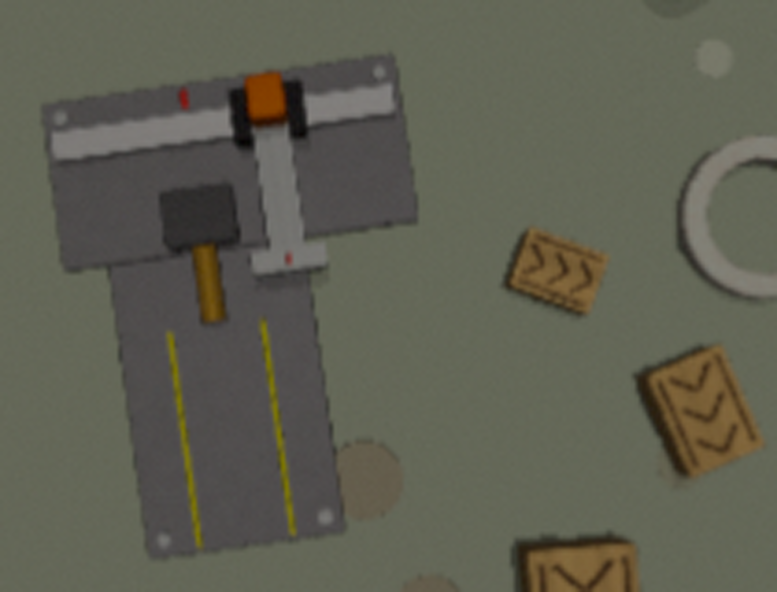

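View pics/sz.png

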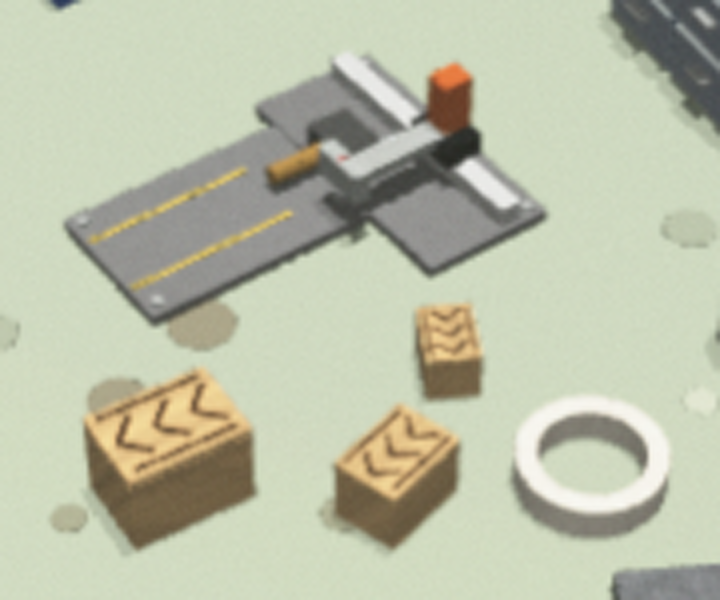

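```bash
cat > h.py <<'E'
import numpy as np, cv2
from station import state, read_camera
def K(c):
    f=240/np.tan(np.radians(c["fov_y"])/2); return np.array([[f,0,c["cx"]],[0,f,c["cy"]],[0,0,1]])
def ray(c,p):
    p=np.asarray(p,float).reshape(-1,1,2)
    n=cv2.undistortPoints(p,K(c),c["dist"]).reshape(-1,2)
    d=np.c_[n,np.ones(len(n))]@c["R"]; return -c["R"].T@c["t"], d
def plane(c,p,z):
    o,d=ray(c,p); return o+d*((z-o[2])/d[:,2])[:,None]
def tri(c1,p1,c2,p2):
    o1,d1=ray(c1,p1);o2,d2=ray(c2,p2);out=[];g=[]
    for a,b in zip(d1,d2):
        s=np.linalg.lstsq(np.c_[a,-b],o2-o1,rcond=None)[0]
        A=o1+s[0]*a;B=o2+s[1]*b;out.append((A+B)/2);g.append(np.linalg.norm(A-B))
    return np.array(out),np.array(g)
def proj(c,X):
    return cv2.projectPoints(np.asarray(X,float).reshape(-1,1,3),cv2.Rodrigues(c["R"])[0],c["t"],K(c),c["dist"])[0].reshape(-1,2)
tz=lambda P:(np.array(P,float)+.5)/3.7-.5+[230,165]
sz=lambda P:(np.array(P,float)+.5)/4-.5+[220,210]
E
python3 - <<'E'
from h import *
np.set_printoptions(precision=4,suppress=True)
T=read_camera("top");S=read_camera("side")
# wood block top corners: order top-right... (zoom px)
wt=tz([[720,346],[763,443],[689,475],[646,379]]); ws=sz([[460,438],[392,499],[335,464],[402,405]])
import itertools
for r in range(4):
    P,g=tri(T,wt,S,np.roll(ws,r,0)); print(r,g.max(),P[:,2])
    if g.max()<.006: print(P,g)
# front bed corners, rear corners, in both
jt=tz([[150,557],[344,530],[42,104],[393,55],[416,219]]); js=sz([[66,226],[154,322],[258,108],[0,0],[432,273]])
P,g=tri(T,jt[[0,1,4]],S,js[[0,1,4]]);print("jig",P,g)
print(plane(T,jt,.01))
# yellow
hsv=cv2.cvtColor(T["frame"],cv2.COLOR_RGB2HSV)
m=cv2.inRange(hsv,(22,120,70),(36,255,255)); m[:,:240]=0;m[:,350:]=0;m[:240]=0;m[330:]=0
n,l,st,ce=cv2.connectedComponentsWithStats(m)
for i in range(1,n):
    if st[i,4]>15:
        q=np.argwhere(l==i)[:,::-1]; X=plane(T,q,.01)[:,:2]
        v=cv2.fitLine(X.astype(np.float32),cv2.DIST_L2,0,.01,.01).ravel(); t=(X-v[2:])@v[:2]
        print("yel",st[i],v,np.degrees(np.arctan2(v[1],v[0])),t.min(),t.max())
# orange
for c,nm in((T,"t"),(S,"s")):
    hsv=cv2.cvtColor(c["frame"],cv2.COLOR_RGB2HSV)
    m=cv2.inRange(hsv,(3,150,80),(16,255,255)); n,l,st,ce=cv2.connectedComponentsWithStats(m)
    print(nm,[(st[i].tolist(),ce[i].round(1).tolist()) for i in range(1,n) if st[i,4]>20])
gt=tz([[246,76],[281,74],[285,119],[251,122]]); gs=sz([[429,75],[456,64],[472,75],[444,85]])
for r in range(4):
    P,g=tri(T,gt,S,np.roll(gs,r,0))
    if g.max()<.006: print("grip",r,P,P.mean(0),g)
# nose red & plunger tip
P,g=tri(T,tz([[289,258]]),S,sz([[344,158]]));print("nosered",P,g)
P,g=tri(T,tz([[186,97]]),S,sz([[0,0]]));print("rail red",plane(T,tz([[183,97]]),.01))
print("tip",plane(T,tz([[213,321]]),.0215))
E
```

```text
0 0.0030228577072513385 [0.0443 0.0437 0.0416 0.0424]
[[ 0.5186 -0.2811  0.0443]
 [ 0.4656 -0.3046  0.0437]
 [ 0.4485 -0.2656  0.0416]
 [ 0.5008 -0.242   0.0424]] [0.0013 0.0017 0.0002 0.003 ]
1 0.03890788162272525 [0.0706 0.0821 0.0158 0.0036]
2 0.0704876148847777 [ 0.0364  0.1046  0.0586 -0.0268]
3 0.04132333829489478 [0.006  0.0699 0.0804 0.0165]
jig [[ 0.3954  0.0258  0.0031]
 [ 0.4128 -0.0814  0.0044]
 [ 0.5866 -0.1178  0.0042]] [0.0011 0.0007 0.0007]
[[ 0.3954  0.0254  0.01  ]
 [ 0.4129 -0.0812  0.01  ]
 [ 0.6456  0.0928  0.01  ]
 [ 0.6775 -0.1027  0.01  ]
 [ 0.5858 -0.1174  0.01  ]]
yel [300 251  10  59 113] [ 0.986   0.1669  0.4683 -0.0433] 9.607466 -0.05920619068002478 0.0603494923912287
yel [275 255  10  58 112] [0.9862 0.1658 0.4602 0.0082] 9.540889 -0.05855160700367327 0.05931110234691874
t [([182, 71, 37, 36, 226], [205.2, 93.8]), ([509, 91, 2, 21, 31], [509.5, 101.5]), ([510, 122, 39, 5, 86], [528.9, 124.6]), ([417, 133, 12, 12, 111], [422.6, 138.3]), ([570, 166, 70, 85, 5081], [605.0, 207.9]), ([296, 185, 11, 12, 115], [301.2, 190.5])]
s [([328, 226, 9, 16, 97], [332.2, 233.3]), ([410, 254, 10, 10, 71], [414.5, 257.9]), ([423, 390, 108, 90, 5089], [476.8, 434.2])]
grip 3 [[ 0.6517 -0.024   0.0822]
 [ 0.6529 -0.0425  0.0861]
 [ 0.63   -0.0455  0.0882]
 [ 0.6286 -0.0278  0.0839]] [ 0.6408 -0.0349  0.0851] [0.0006 0.0002 0.0022 0.0021]
nosered [[ 0.5593 -0.0483  0.0564]] [0.0002]
rail red [[0.6512 0.014  0.01  ]]
tip [[ 0.5261 -0.0067  0.0215]]
```

Jig yaw is about 9.55° and its origin about (0.546, −0.004). The stop is at a joint value of about 0.034, so it must slide about +46 mm. The wooden block is centred at (0.483, −0.273) with yaw about 24°. The measured heights and sizes agree with the text, so I'll turn the tool first.

Call:
drive_tool(deltas="0 0 8.5 0 0 0 1;0 0 8.5 0 0 0 1;0 0 8.5 0 0 0 1;0 0 8.5 0 0 0 1;0 0 8.5 0 0 0 1;0 0 8.5 0 0 0 1;0 0 8.5 0 0 0 1;0 0 8.5 0 0 0 1")

```text
clock: 1.0
eef_pos: [0.2519, 0.5152, 0.2426]
orientation: [0.999, -0.044, -0.001, 0.003]
ft_force: [-0.3, -0.3, 0.4]
gripper_width: 0.0852
```

```bash
cat > go.py <<'E'
import sys,numpy as np
from scipy.spatial.transform import Rotation as R
from station import state
s=state(); x,y,z,yaw=map(float,sys.argv[1:5])
q=R.from_quat(s["orientation"]); M=q.as_matrix()
c,si=np.cos(np.radians(yaw)),np.sin(np.radians(yaw))
T=np.array([[c,si,0],[si,-c,0],[0,0,-1]])
rv=(q.inv()*R.from_matrix(T)).as_rotvec(degrees=True)
d=np.array([x,y,z])-s["eef_pos"]
np.set_printoptions(precision=4,suppress=True)
print("pos",s["eef_pos"],"yaw",np.degrees(np.arctan2(M[1,0],M[0,0])),"rv",rv,"\nshift now",M.T@d,"shift aligned",T.T@d,"\nF",s["ft_force"],"w",s["gripper_width"],"t",s["clock"],"j",s["joints"])
E
python3 go.py .6417 -.0346 .2 -80.45
```

```text
pos [0.2519 0.5152 0.2426] yaw -5.070332035986121 rv [ 0.3449 -0.0975 75.3798] 
shift now [0.437  0.513  0.0444] shift aligned [ 0.6069 -0.2932  0.0426] 
F [-0.2976 -0.3007  0.3637] w 0.08523017312510267 t 1.0 j [ 1.096   0.3218  1.5684 -0.      1.2572  1.1845]
```

Call:
drive_tool(deltas="0 0 8.5 0 0 0 1;0 0 8.5 0 0 0 1;0 0 8.5 0 0 0 1;0 0 8.5 0 0 0 1;0 0 8.5 0 0 0 1;0 0 8.5 0 0 0 1;0 0 8.5 0 0 0 1;0 0 8.5 0 0 0 1")

```text
clock: 1.8
eef_pos: [0.2514, 0.5142, 0.2404]
orientation: [0.8, -0.601, 0.001, 0.005]
ft_force: [0.2, 0.1, 0.0]
gripper_width: 0.0856
```

```bash
python3 go.py .6417 -.0346 .2 -80.45
```

```text
pos [0.2514 0.5142 0.2404] yaw -73.82646324470828 rv [ 0.3796 -0.4527  6.622 ] 
shift now [ 0.6354 -0.2224  0.0436] shift aligned [ 0.6059 -0.2939  0.0404] 
F [0.246  0.0524 0.0344] w 0.08560113563219882 t 1.8 j [ 1.096   0.3234  1.5716 -0.      1.2569  2.3846]
```

Call:
drive_tool(deltas="0 0 0 0.04 -0.014 -0.001 1;0 0 0 0.04 -0.014 -0.001 1;0 0 0 0.04 -0.014 -0.001 1;0 0 0 0.04 -0.014 -0.001 1;0 0 0 0.04 -0.014 -0.001 1;0 0 0 0.04 -0.014 -0.001 1;0 0 0 0.04 -0.014 -0.001 1;0 0 0 0.04 -0.014 -0.001 1")

```text
clock: 2.6
eef_pos: [0.4515, 0.2325, 0.2481]
orientation: [0.802, -0.598, 0.0, 0.005]
ft_force: [1.1, 0.2, 1.0]
gripper_width: 0.0854
```

```bash
python3 go.py .6417 -.0346 .2 -80.45
```

```text
pos [0.4515 0.2325 0.2481] yaw -73.39348629453004 rv [ 0.4551 -0.4179  7.0548] 
shift now [ 0.3099 -0.1063  0.0493] shift aligned [ 0.2949 -0.1432  0.0481] 
F [1.104  0.2159 1.0211] w 0.08535758608626479 t 2.6 j [ 0.456   0.2166  1.7022 -0.0056  1.2321  1.7388]
```

Call:
drive_tool(deltas="0.4 -0.4 7 0 0 0 1;0 0 0 0.043 -0.021 0 1;0 0 0 0.043 -0.021 0 1;0 0 0 0.043 -0.021 0 1;0 0 0 0.043 -0.021 0 1;0 0 0 0.043 -0.021 0 1;0 0 0 0.043 -0.021 0 1;0 0 0 0.03 -0.014 0 1")

```text
clock: 3.4
eef_pos: [0.641, -0.04, 0.2472]
orientation: [0.762, -0.648, -0.0, -0.0]
ft_force: [-0.1, 1.4, -0.3]
gripper_width: 0.0853
```

```bash
python3 go.py .6417 -.0346 .15 -80.45
```

```text
pos [ 0.641  -0.04    0.2472] yaw -80.766235508453 rv [ 0.022   0.0559 -0.3162] 
shift now [-0.0051 -0.0016  0.0972] shift aligned [-0.0052 -0.0015  0.0972] 
F [-0.1011  1.3905 -0.3006] w 0.08529938790345762 t 3.4 j [-0.0806  0.4261  1.3951  0.0009  1.321   1.3288]
```

Call:
drive_tool(deltas="0 0 0 -0.005 -0.0015 0.035 1;0 0 0 0 0 0.035 1;0 0 0 0 0 0.03 1;0 0 0 0 0 0.0 1")

```text
clock: 3.8
eef_pos: [0.6455, -0.0414, 0.1432]
orientation: [0.759, -0.651, 0.001, -0.001]
ft_force: [0.3, -0.1, 0.4]
gripper_width: 0.0854
```

```bash
python3 go.py .6417 -.0346 .068 -80.45; python3 - <<'E'
from h import *
for n in("side","top"):
    c=read_camera(n);f=c["frame"][:,:,::-1]
    z=f[170:300,240:400] if n=="side" else f[130:280,200:380]
    cv2.imwrite(f"pics/{n}1.png",cv2.resize(z,None,fx=4,fy=4,interpolation=cv2.INTER_CUBIC))
E
```

```text
pos [ 0.6455 -0.0414  0.1432] yaw -81.23480858414155 rv [-0.136  -0.0599 -0.7847] 
shift now [-0.0074  0.0029  0.0752] shift aligned [-0.0074  0.0026  0.0752] 
F [ 0.274 -0.054  0.404] w 0.0854302151443993 t 3.8 j [-0.0817  0.5034  1.537  -0.0005  1.0987  1.3364]
```

View pics/side1.png

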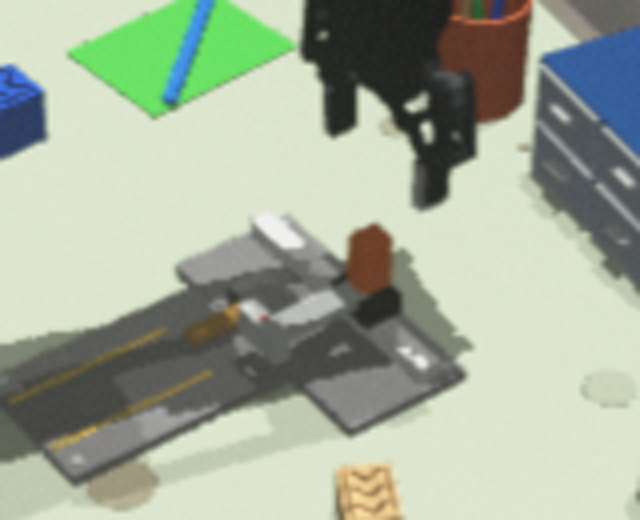

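The side view shows the open fingers straddling the space above the orange grip at (370,260) in the zoom, with nothing touched yet.

Call:
drive_tool(deltas="0 0 -0.8 -0.007 0.003 0.002 1;0 0 0 0 0 0.02 1;0 0 0 0 0 0 1")

```text
clock: 4.2
eef_pos: [0.6473, -0.0337, 0.132]
orientation: [0.764, -0.645, 0.009, -0.007]
ft_force: [0.2, -0.2, -1.3]
gripper_width: 0.0857
```

```bash
python3 go.py .6417 -.0346 .068 -80.45
```

```text
pos [ 0.6473 -0.0337  0.132 ] yaw -80.27152255503178 rv [-1.2532 -0.3148  0.1819] 
shift now [-0.0004  0.0071  0.0639] shift aligned [-0.      0.0057  0.064 ] 
F [ 0.21   -0.1852 -1.3392] w 0.08566669943715015 t 4.2 j [-0.0696  0.5064  1.563  -0.0002  1.0496  1.3314]
```

Call:
drive_tool(deltas="-1.2 -0.3 0 0 0.006 0.01 1;0 0 0 0 0 0.02 1;0 0 0 0 0 0.02 1;0 0 0 0 0 0 1")

```text
clock: 4.6
eef_pos: [0.6438, -0.0337, 0.0869]
orientation: [0.765, -0.644, 0.003, -0.003]
ft_force: [-0.6, -0.0, -0.2]
gripper_width: 0.0851
```

```bash
python3 go.py .6417 -.0346 .068 -80.45
```

```text
pos [ 0.6438 -0.0337  0.0869] yaw -80.14434978352482 rv [-0.4911 -0.1086  0.3061] 
shift now [0.0005 0.0024 0.0189] shift aligned [0.0005 0.0022 0.0189] 
F [-0.5929 -0.0178 -0.1921] w 0.08505655265437695 t 4.6 j [-0.0703  0.5509  1.6112  0.0002  0.9707  1.3284]
```

Call:
drive_tool(deltas="-0.5 -0.1 0 0 0.002 0.009 1;0 0 0 0 0.001 0.01 1;0 0 0 0 0 0 1;0 0 0 0 0 0 0.5;0 0 0 0 0 0 0.3;0 0 0 0 0 0 0.15;0 0 0 0 0 0 0.1;0 0 0 0 0 0 0.1", force=25)

```text
clock: 5.4
eef_pos: [0.6431, -0.0343, 0.0713]
orientation: [0.765, -0.644, 0.002, -0.002]
ft_force: [1.1, 0.4, -0.9]
gripper_width: 0.0196
```

```bash
python3 go.py .6417 -.0346 .068 -80.45
```

```text
pos [ 0.6431 -0.0343  0.0713] yaw -80.15557144047035 rv [-0.3241 -0.0765  0.2946] 
shift now [0.0001 0.0014 0.0033] shift aligned [0.0001 0.0014 0.0033] 
F [ 1.0548  0.4258 -0.9025] w 0.01964316296473153 t 5.4 j [-0.0712  0.5675  1.6261  0.0001  0.9422  1.3278]
```

Grip is pinched (19.6 mm opening, which matches its 20 mm). Now I slide it +46 mm along jig +y, which is tool −x.

Call:
drive_tool(deltas="0 0 0 -0.01 0 0 0.1;0 0 0 -0.01 0 0 0.1;0 0 0 -0.01 0 0 0.1;0 0 0 -0.01 0 0 0.1;0 0 0 0 0 0 0.1")

```text
clock: 5.9
eef_pos: [0.6361, 0.0077, 0.0713]
orientation: [0.765, -0.644, 0.003, -0.002]
ft_force: [0.7, 1.5, -0.9]
gripper_width: 0.0196
```

```bash
cat >jig.py <<'E'
from station import state
import numpy as np
p=state()["eef_pos"];a=np.radians(9.55);x=np.array([np.cos(a),np.sin(a)]);y=np.array([-x[1],x[0]])
print("TCP in jig mm",1e3*(p[:2]@x-.5377),1e3*(p[:2]@y+.0945))
E
python3 jig.py; python3 go.py .6417 -.0346 .068 -80.45
```

```text
TCP in jig mm 90.81721210198701 -3.454239421222166
pos [0.6361 0.0077 0.0713] yaw -80.18486905822427 rv [-0.3832 -0.1495  0.2656] 
shift now [0.0426 0.0017 0.0034] shift aligned [0.0426 0.0015 0.0033] 
F [ 0.7277  1.5438 -0.8623] w 0.01956857906277739 t 5.9 j [-0.0053  0.5567  1.6476 -0.0018  0.9303  1.3952]
```

Call:
drive_tool(deltas="0 0 0 -0.0035 0 0 0.1;0 0 0 0 0 0 0.1")

```text
clock: 6.1
eef_pos: [0.6352, 0.0123, 0.0713]
orientation: [0.765, -0.644, 0.003, -0.002]
ft_force: [1.0, 0.3, 0.2]
gripper_width: 0.0195
```

```bash
python3 jig.py; python3 go.py .6417 -.0346 .068 -80.45
```

```text
TCP in jig mm 90.78281505535801 1.2653949263791016
pos [0.6352 0.0123 0.0713] yaw -80.15865246368912 rv [-0.3738 -0.1267  0.2918] 
shift now [0.0473 0.0017 0.0034] shift aligned [0.0473 0.0014 0.0033] 
F [1.0261 0.3471 0.1701] w 0.019473616060506124 t 6.1 j [ 0.0018  0.5558  1.6493 -0.0014  0.9297  1.4017]
```

Call:
drive_tool(deltas="0 0 0 0.001 0 0 0.1;0 0 0 0 0 0 0.3;0 0 0 0 0 0 0.6;0 0 0 0 0 0 0.7;0 0 0 0 0 0 0.7;0 0 0 0 0 -0.02 0.7;0 0 0 0 0 -0.04 0.8;0 0 0 0 0 -0.04 1")

```text
clock: 6.9
eef_pos: [0.6308, 0.0111, 0.167]
orientation: [0.765, -0.644, -0.003, 0.003]
ft_force: [-0.1, -0.5, 0.0]
gripper_width: 0.0807
```

Call:
drive_tool(deltas="0 0 0 0 0.03 -0.02 1;0 0 0 0.03 0.03 0 1;0 0 0 0.04 0.03 0 1;0 0 0 0.04 0.03 0 1;0 0 0 0.04 0.03 0 1;0 0 0 0.03 0 0 1")

```text
clock: 7.5
eef_pos: [0.515, -0.1936, 0.1964]
orientation: [0.768, -0.641, 0.004, -0.002]
ft_force: [1.7, 1.4, 0.3]
gripper_width: 0.0858
```

```bash
python3 go.py .4834 -.2733 .15 -66; python3 - <<'E'
from h import *
for n in("side","top"):
    c=read_camera(n);f=c["frame"][:,:,::-1]
    cv2.imwrite(f"pics/{n}2full.png",f)
    z=f[210:360,220:400] if n=="side" else f[165:325,230:440]
    cv2.imwrite(f"pics/{n}2.png",cv2.resize(z,None,fx=3.7,fy=3.7,interpolation=cv2.INTER_CUBIC))
E
```

```text
pos [ 0.515  -0.1936  0.1964] yaw -79.66293841977652 rv [ -0.4373  -0.2369 -13.6621] 
shift now [0.0726 0.0458 0.0463] shift aligned [0.0599 0.0613 0.0464] 
F [1.6867 1.4325 0.2668] w 0.08579898918341163 t 7.5 j [-0.3813  0.3129  1.7039  0.0018  1.1162  1.0083]
```

View pics/top2.png

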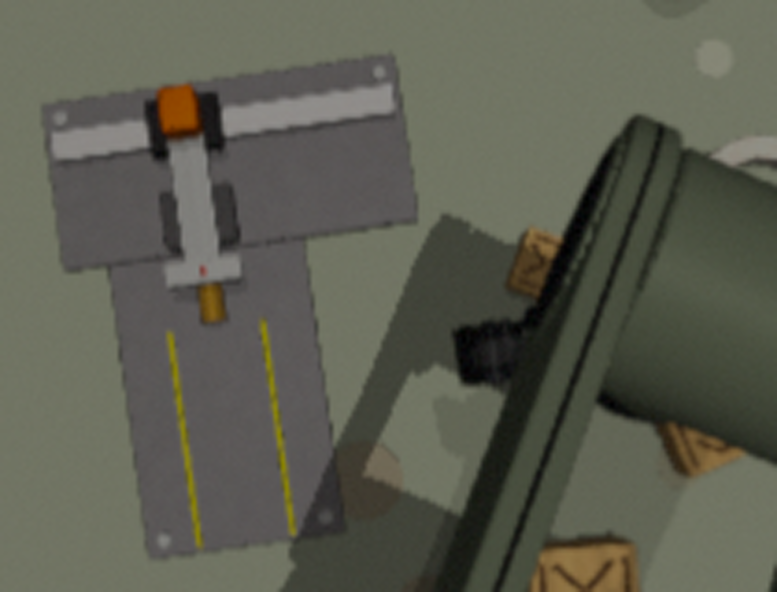

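View pics/side2.png

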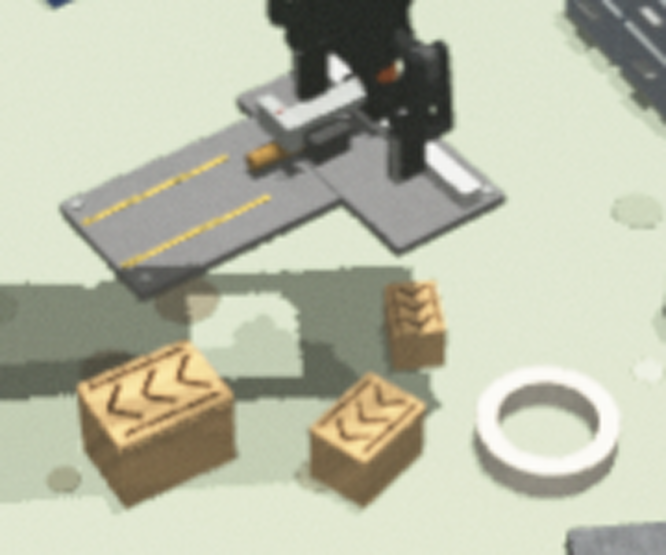

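```bash
python3 - <<'E'
from h import *
T=read_camera("top");S=read_camera("side")
a=np.radians(9.55);x=np.array([np.cos(a),np.sin(a)]);y=np.array([-x[1],x[0]])
sf=lambda P:(np.array(P,float)+.5)/3.7-.5+[220,210]
P,g=tri(T,tz([[203,271]]),S,sf([[279,112]]))
print(P,g,1e3*(P[:,:2]@x-.5377),1e3*(P[:,:2]@y+.0945))
P=plane(T,tz([[203,271]]),.056);print(1e3*(P[:,:2]@x-.5377),1e3*(P[:,:2]@y+.0945))
# nose ends
P=plane(T,tz([[166,276],[242,268]]),.056);print(1e3*(P[:,:2]@y+.0945))
P=plane(T,tz([[213,321]]),.0215);print('tip',1e3*(P[:,:2]@y+.0945))
E
```

```text
[[ 0.55126616 -0.00268395  0.05521393]] [6.50896924e-05] [5.48098161] [0.39364818]
[5.45170258] [0.33490956]
[ 20.1868914  -20.40971226]
tip [0.5663994]
```

Call:
drive_tool(deltas="-0.4 -0.2 -7 0 0 0 1;0 0 -6.7 0 0 0 1;0 0 0 0 0 0 1")

```text
clock: 8.0
eef_pos: [0.5183, -0.1883, 0.1955]
orientation: [0.842, -0.539, -0.0, -0.001]
ft_force: [0.3, 0.7, 0.1]
gripper_width: 0.0856
```

```bash
python3 go.py .4834 -.2733 .15 -66
```

```text
pos [ 0.5183 -0.1883  0.1955] yaw -65.28263566914667 rv [-0.1137  0.1238  0.7172] 
shift now [0.0627 0.0674 0.0453] shift aligned [0.0634 0.0665 0.0455] 
F [0.2759 0.6708 0.0593] w 0.0856390547947081 t 8.0 j [-0.3709  0.3195  1.6965  0.0032  1.1258  0.7671]
```

The stop nose is now centred within 0.4 mm (triangulated at jig y = 0.4 mm). Next I go to the block.

Call:
drive_tool(deltas="0 0 0.7 0.03 0.033 0 1;0 0 0 0.033 0.033 0 1;0 0 0 0 0 0.02 1;0 0 0 0 0 0.02 1;0 0 0 0 0 0 1")

```text
clock: 8.5
eef_pos: [0.486, -0.2701, 0.1547]
orientation: [0.838, -0.546, 0.0, -0.002]
ft_force: [-0.9, 0.2, -0.2]
gripper_width: 0.0856
```

```bash
python3 go.py .4834 -.2733 .08 -66
```

```text
pos [ 0.486  -0.2701  0.1547] yaw -66.20781187318181 rv [-0.2338  0.0981 -0.208 ] 
shift now [0.002  0.004  0.0747] shift aligned [0.0019 0.0037 0.0747] 
F [-0.8639  0.1671 -0.17  ] w 0.08556914661711557 t 8.5 j [-0.5302  0.3626  1.7442  0.005   1.0338  0.6227]
```

Call:
drive_tool(deltas="-0.2 0.1 -0.2 0.002 0.004 0.025 1;0 0 0 0 0 0.025 1;0 0 0 0 0 0.02 1;0 0 0 0 0 0 1")

```text
clock: 8.9
eef_pos: [0.4868, -0.2709, 0.0862]
orientation: [0.838, -0.545, 0.003, -0.001]
ft_force: [0.1, 0.5, -0.1]
gripper_width: 0.0853
```

```bash
python3 go.py .4834 -.2733 .024 -66; python3 - <<'E'
from h import *
for n in("side",):
    c=read_camera(n);f=c["frame"][:,:,::-1]
    z=f[210:360,220:400]
    cv2.imwrite(f"pics/{n}3.png",cv2.resize(z,None,fx=4,fy=4,interpolation=cv2.INTER_CUBIC))
E
```

```text
pos [ 0.4868 -0.2709  0.0862] yaw -66.10702367207799 rv [-0.2369 -0.2095 -0.1066] 
shift now [0.0006 0.0043 0.0622] shift aligned [0.0008 0.004  0.0622] 
F [ 0.1259  0.5007 -0.1231] w 0.08528988833535468 t 8.9 j [-0.5292  0.4374  1.8267  0.0016  0.8721  0.6235]
```

View pics/side3.png

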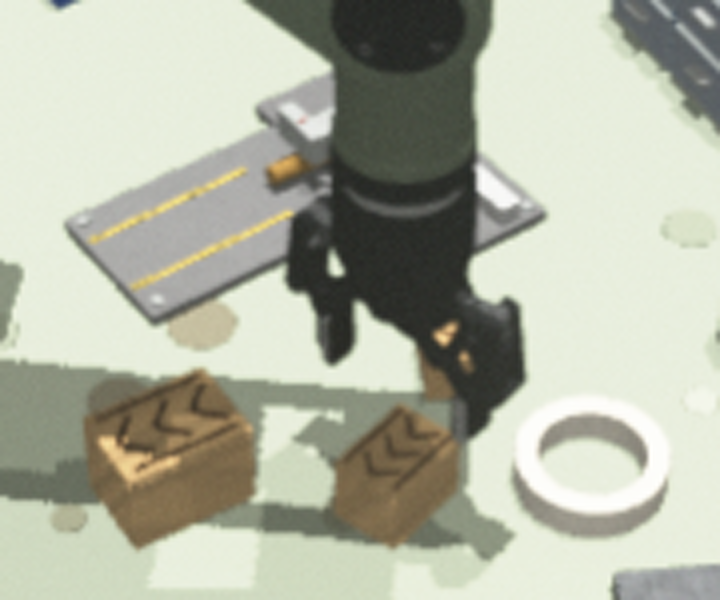

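The side view shows the fingers above and astride the block's width (zoom 335,350 and 475,420), clear of the small block and the tape.

Call:
drive_tool(deltas="-0.2 -0.2 0 0.001 0.004 0.015 1;0 0 0 0 0.002 0.02 1;0 0 0 0 0 0.02 1;0 0 0 0 0 0 1")

```text
clock: 9.35
eef_pos: [0.4867, -0.2761, 0.0351]
orientation: [0.838, -0.545, 0.007, -0.0]
ft_force: [-1.6, 0.4, -0.3]
gripper_width: 0.0853
```

```bash
python3 go.py .4834 -.2733 .024 -66
```

```text
pos [ 0.4867 -0.2761  0.0351] yaw -66.07301932824404 rv [-0.4649 -0.6186 -0.0705] 
shift now [-0.004   0.0019  0.0111] shift aligned [-0.0039  0.0018  0.0111] 
F [-1.559   0.4426 -0.2906] w 0.08531276614136084 t 9.35 j [-0.5369  0.5039  1.8759  0.0006  0.7483  0.6159]
```

Call:
drive_tool(deltas="-0.4 -0.6 0 -0.004 0.002 0.006 1;0 0 0 0 0 0.005 1;0 0 0 0 0 0 1")

```text
clock: 9.65
eef_pos: [0.4846, -0.274, 0.0256]
orientation: [0.838, -0.545, 0.002, -0.0]
ft_force: [0.7, 0.8, 0.7]
gripper_width: 0.0853
```

```bash
python3 go.py .4834 -.2733 .024 -66
```

```text
pos [ 0.4846 -0.274   0.0256] yaw -66.09046057398294 rv [-0.1693 -0.163  -0.0902] 
shift now [-0.0011  0.0008  0.0016] shift aligned [-0.0011  0.0008  0.0016] 
F [0.6864 0.8157 0.7118] w 0.08531241280559249 t 9.65 j [-0.5357  0.5171  1.884   0.0011  0.7365  0.617 ]
```

Good; close on the block.

Call:
drive_tool(deltas="0 0 0 -0.001 0 0.001 0.7;0 0 0 0 0 0 0.5;0 0 0 0 0 0 0.4;0 0 0 0 0 0 0.35;0 0 0 0 0 0 0.3;0 0 0 0 0 0 0.3;0 0 0 0 0 0 0.3;0 0 0 0 0 0 0.3", force=60)

```text
clock: 10.45
eef_pos: [0.4849, -0.2733, 0.0261]
orientation: [0.838, -0.545, 0.003, -0.001]
ft_force: [-0.5, 0.0, -0.0]
gripper_width: 0.0434
```

```bash
python3 go.py .4834 -.2733 .1 -66
```

```text
pos [ 0.4849 -0.2733  0.0261] yaw -66.09433706959568 rv [-0.2673 -0.2885 -0.0937] 
shift now [-0.0003  0.001  -0.0739] shift aligned [-0.0006  0.0014 -0.0739] 
F [-0.5148  0.0161 -0.0404] w 0.0433754629323569 t 10.45 j [-0.5344  0.5154  1.8857  0.0013  0.7337  0.6182]
```

Call:
drive_tool(deltas="0 0 0 0 0 -0.02 0.3;0 0 0 0 0 -0.035 0.3;0 0 0 0 0 -0.035 0.3;0 0 0 0 0 -0.035 0.3;0 0 0 0 0 0 0.3;0 0 7.2 0 0 0 0.3;0 0 7.2 0 0 0 0.3;0 0 0 0 0 0 0.3")

```text
clock: 11.25
eef_pos: [0.4817, -0.2717, 0.1517]
orientation: [0.761, -0.649, -0.001, -0.0]
ft_force: [0.5, -0.3, -1.3]
gripper_width: 0.0434
```

```bash
python3 go.py .4621 -.0181 .14 -80.45
```

```text
pos [ 0.4817 -0.2717  0.1517] yaw -80.98277417793987 rv [ 0.0453  0.0937 -0.5327] 
shift now [-0.2536 -0.0204  0.0121] shift aligned [-0.2534 -0.0227  0.0117] 
F [ 0.4531 -0.3114 -1.2618] w 0.04338789307499372 t 11.25 j [-0.5348  0.3626  1.753   0.0009  1.0277  0.8782]
```

Call:
drive_tool(deltas="0 0 -0.5 -0.03 -0.003 0 0.3;0 0 0 -0.04 -0.003 0 0.3;0 0 0 -0.04 -0.004 0 0.3;0 0 0 -0.04 -0.004 0 0.3;0 0 0 -0.04 -0.003 0 0.3;0 0 0 -0.03 -0.003 0 0.3;0 0 0 -0.02 -0.003 0 0.3;0 0 0 0 0 0 0.3")

```text
clock: 12.05
eef_pos: [0.4583, -0.0233, 0.144]
orientation: [0.77, -0.638, -0.007, 0.003]
ft_force: [0.1, -0.2, -1.0]
gripper_width: 0.0431
```

```bash
python3 go.py .4621 -.0181 .06 -80.45;python3 jig.py
```

```text
pos [ 0.4583 -0.0233  0.144 ] yaw -79.31926857677978 rv [0.7172 0.3702 1.1331] 
shift now [-0.0039 -0.0057  0.084 ] shift aligned [-0.0045 -0.0046  0.084 ] 
F [ 0.1267 -0.2221 -0.9811] w 0.043105401991175095 t 12.05 j [-0.078   0.2412  1.9616  0.0038  0.9525  1.3041]
TCP in jig mm -89.59566333649805 -4.559945030325571
```

Call:
drive_tool(deltas="0.7 0.4 1.1 -0.004 -0.005 0 0.3;0 0 0 0 0 0.025 0.3;0 0 0 0 0 0.025 0.3;0 0 0 0 0 0.02 0.3;0 0 0 0 0 0 0.3")

```text
clock: 12.55
eef_pos: [0.4623, -0.021, 0.0701]
orientation: [0.767, -0.641, 0.001, 0.001]
ft_force: [-0.7, 0.0, -0.8]
gripper_width: 0.0432
```

```bash
python3 go.py .4621 -.0181 .036 -80.45;python3 jig.py; python3 - <<'E'
from h import *
for n in("side","top"):
    c=read_camera(n);f=c["frame"][:,:,::-1]
    z=f[210:310,220:350] if n=="side" else f[215:325,250:370]
    cv2.imwrite(f"pics/{n}4.png",cv2.resize(z,None,fx=5,fy=5,interpolation=cv2.INTER_CUBIC))
E
```

```text
pos [ 0.4623 -0.021   0.0701] yaw -79.77538416434172 rv [ 0.0885 -0.1533  0.6745] 
shift now [-0.003  -0.0003  0.0341] shift aligned [-0.0029 -0.0002  0.0341] 
F [-0.7139  0.0373 -0.7958] w 0.043225761694804375 t 12.55 j [-0.0683  0.3421  2.0538 -0.0044  0.7466  1.3272]
TCP in jig mm -85.25318827766704 -2.936059855646142
```

View pics/side4.png

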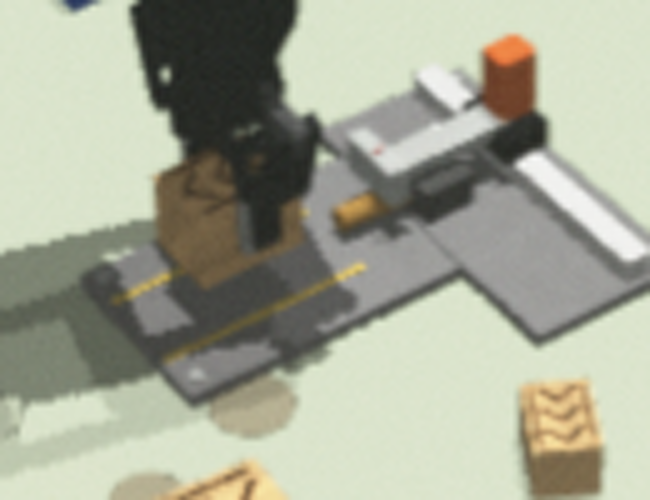

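View pics/top4.png

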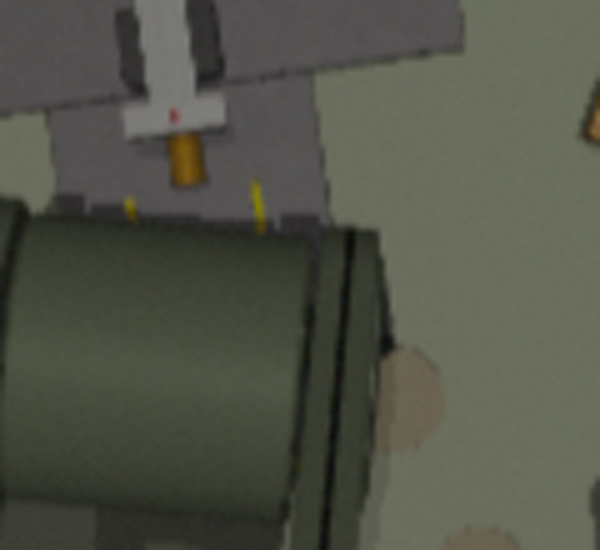

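The block hangs level over the lane at side-zoom (225,220), short of the plunger at (360,210). The top view is hidden by the arm. I'll correct y and yaw, then lower.

Call:
drive_tool(deltas="0 0 0.7 -0.003 0 0.01 0.3;0 0 0 0 0 0.01 0.3;0 0 0 0 0 0.006 0.3;0 0 0 0 0 0 0.3")

```text
clock: 13.05
eef_pos: [0.4661, -0.0187, 0.0467]
orientation: [0.763, -0.646, 0.005, -0.002]
ft_force: [0.2, 0.0, -1.7]
gripper_width: 0.0434
```

```bash
python3 go.py .4621 -.0181 .036 -80.45;python3 jig.py
```

```text
pos [ 0.4661 -0.0187  0.0467] yaw -80.54710389111953 rv [-0.5329 -0.3045 -0.0957] 
shift now [-0.0013  0.004   0.0106] shift aligned [-0.0013  0.0039  0.0107] 
F [ 0.1898  0.0169 -1.7238] w 0.04338666586271424 t 13.05 j [-0.0628  0.3794  2.0779 -0.0049  0.674   1.3468]
TCP in jig mm -81.14261533010209 -1.2950743570779162
```

Call:
drive_tool(deltas="-0.4 -0.1 0 -0.001 0 0.004 0.3;0 0 0 0 0 0.003 0.3;0 0 0 0 0 0 0.3")

```text
clock: 13.35
eef_pos: [0.4664, -0.0176, 0.0394]
orientation: [0.763, -0.646, 0.002, 0.0]
ft_force: [-0.2, 0.5, -1.7]
gripper_width: 0.0435
```

```bash
python3 go.py .4621 -.0181 .036 -80.45;python3 jig.py
```

```text
pos [ 0.4664 -0.0176  0.0394] yaw -80.52378479060059 rv [-0.1475 -0.2066 -0.0735] 
shift now [-0.0003  0.0044  0.0034] shift aligned [-0.0003  0.0043  0.0034] 
F [-0.2347  0.4957 -1.7383] w 0.04347663201988942 t 13.35 j [-0.0605  0.3941  2.0798 -0.0048  0.6644  1.3486]
TCP in jig mm -80.6589978496548 -0.2740387868127997
```

Call:
drive_tool(deltas="0 0 0 0 0 0.002 0.3;0 0 0 0 0 0.001 0.3;0 0 0 0 0 0 0.3")

```text
clock: 13.65
eef_pos: [0.4667, -0.0176, 0.0364]
orientation: [0.763, -0.646, 0.002, -0.0]
ft_force: [0.3, -0.1, -1.4]
gripper_width: 0.0434
```

```bash
python3 go.py .4621 -.0181 .036 -80.45;python3 jig.py
```

```text
pos [ 0.4667 -0.0176  0.0364] yaw -80.51568274252355 rv [-0.1859 -0.2176 -0.0653] 
shift now [-0.0003  0.0046  0.0004] shift aligned [-0.0003  0.0046  0.0004] 
F [ 0.2678 -0.091  -1.3898] w 0.04335239745448694 t 13.65 j [-0.0605  0.3991  2.0826 -0.0049  0.6558  1.3487]
TCP in jig mm -80.38460619147952 -0.3220047293148176
```

Call:
drive_tool(deltas="0 0 0 0 0 0.001 0.3;0 0 0 0 0 0 0.3")

```text
clock: 13.85
eef_pos: [0.467, -0.0176, 0.0364]
orientation: [0.763, -0.646, 0.003, -0.0]
ft_force: [0.6, -0.3, -1.7]
gripper_width: 0.0428
```

Call:
drive_tool(deltas="0 0 0 0 0 0.001 0.3;0 0 0 0 0 0 0.3")

```text
clock: 14.05
eef_pos: [0.4673, -0.0177, 0.0363]
orientation: [0.763, -0.646, 0.003, -0.001]
ft_force: [0.9, -0.3, -0.8]
gripper_width: 0.0432
```

Call:
drive_tool(deltas="0 0 0 0 0 0.002 0.3;0 0 0 0 0 0 0.3")

```text
clock: 14.25
eef_pos: [0.4677, -0.0177, 0.0366]
orientation: [0.763, -0.646, 0.004, -0.001]
ft_force: [0.9, 0.8, -1.0]
gripper_width: 0.0432
```

```bash
python3 go.py .4621 -.0181 .036 -80.45;python3 jig.py;python3 - <<'E'
from h import *
for n in("side",):
    c=read_camera(n);f=c["frame"][:,:,::-1]
    z=f[210:310,220:350]
    cv2.imwrite(f"pics/{n}5.png",cv2.resize(z,None,fx=6,fy=6,interpolation=cv2.INTER_CUBIC))
E
```

```text
pos [ 0.4677 -0.0177  0.0366] yaw -80.51874812669277 rv [-0.3762 -0.2577 -0.0679] 
shift now [-0.0005  0.0056  0.0006] shift aligned [-0.0005  0.0056  0.0006] 
F [ 0.943   0.8365 -0.9805] w 0.043225218222393044 t 14.25 j [-0.0605  0.3987  2.0824 -0.0048  0.6531  1.3486]
TCP in jig mm -79.37880546926235 -0.5538673968951136
```

View pics/side5.png

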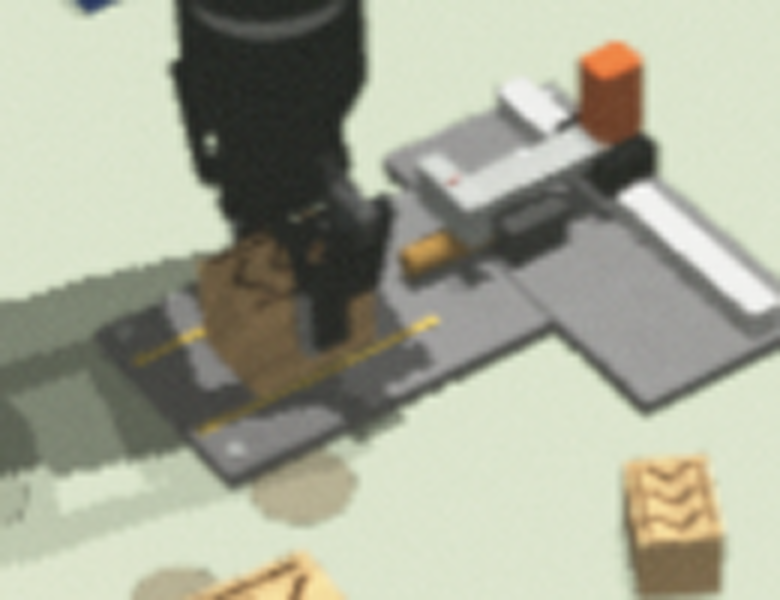

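The block sits on the bed (z stopped at 36.4 mm against 36.1 expected) and inside the lines. Now I push along jig +x, which is tool −y.

Call:
drive_tool(deltas="0 0 0 -0.0005 -0.008 0 0.3;0 0 0 0 -0.008 0 0.3;0 0 0 0 -0.008 0 0.3;0 0 0 0 0 0 0.3")

```text
clock: 14.7
eef_pos: [0.4881, -0.0133, 0.0364]
orientation: [0.763, -0.646, -0.001, 0.003]
ft_force: [1.6, 0.4, 0.1]
gripper_width: 0.0432
```

```bash
python3 go.py .4621 -.0181 .036 -80.45;python3 jig.py
```

```text
pos [ 0.4881 -0.0133  0.0364] yaw -80.45805111122051 rv [ 0.3642 -0.1877 -0.0086] 
shift now [0.0004 0.0264 0.0005] shift aligned [0.0004 0.0264 0.0004] 
F [1.5959 0.361  0.0894] w 0.04322551234952697 t 14.7 j [-0.048   0.4266  2.028  -0.0071  0.6925  1.3617]
TCP in jig mm -58.566635801473254 0.36132322225264357
```

Call:
drive_tool(deltas="0.3 0 0 0 -0.006 0 0.3;0 0 0 0 -0.007 0 0.3;0 0 0 0 -0.007 0 0.3;0 0 0 0 0 0 0.3", force=80)

```text
clock: 15.1
eef_pos: [0.4998, -0.0106, 0.0369]
orientation: [0.764, -0.645, -0.007, 0.01]
ft_force: [-0.2, -0.2, 1.4]
gripper_width: 0.0429
```

```bash
python3 go.py .4621 -.0181 .036 -80.45;python3 jig.py
```

```text
pos [ 0.4998 -0.0106  0.0369] yaw -80.34122985087124 rv [ 1.4157 -0.0738  0.1079] 
shift now [0.001  0.0384 0.0019] shift aligned [0.0011 0.0384 0.0009] 
F [-0.2001 -0.2273  1.3858] w 0.04291598813537471 t 15.1 j [-0.0404  0.4456  1.988  -0.0095  0.7319  1.369 ]
TCP in jig mm -46.59126025461441 1.0870548099418398
```

Call:
drive_tool(deltas="1.2 0 0 0.001 0 0 0.3;0.3 0 0 0 0 0 0.3;0 0 0 0 0 0 0.3")

```text
clock: 15.4
eef_pos: [0.4994, -0.0113, 0.0363]
orientation: [0.764, -0.645, 0.0, -0.0]
ft_force: [-2.7, 0.9, 3.2]
gripper_width: 0.0426
```

```bash
python3 go.py .4621 -.0181 .036 -80.45;python3 jig.py
```

```text
pos [ 0.4994 -0.0113  0.0363] yaw -80.32682050086967 rv [-0.0426 -0.0203  0.1232] 
shift now [0.0005 0.0379 0.0002] shift aligned [0.0005 0.0379 0.0003] 
F [-2.717   0.8514  3.2143] w 0.04260585884195939 t 15.4 j [-0.0455  0.4374  2.0069 -0.0003  0.6965  1.3567]
TCP in jig mm -47.100417187861844 0.5326139735516849
```

Call:
drive_tool(deltas="0.4 0 0 0.0005 -0.004 0 0.3;0.4 0 0 0 -0.004 0 0.3;0.2 0 0 0 0 0 0.3")

```text
clock: 15.7
eef_pos: [0.5014, -0.0109, 0.0363]
orientation: [0.764, -0.645, 0.001, -0.002]
ft_force: [-0.5, 0.8, 1.1]
gripper_width: 0.0429
```

```bash
python3 go.py .4621 -.0181 .036 -80.45;python3 jig.py
```

```text
pos [ 0.5014 -0.0109  0.0363] yaw -80.31434950187268 rv [-0.2819  0.0801  0.1355] 
shift now [0.0005 0.0399 0.0001] shift aligned [0.0006 0.0399 0.0003] 
F [-0.5369  0.8181  1.0868] w 0.04285587919279327 t 15.7 j [-0.0461  0.4383  2.005   0.0038  0.6938  1.3528]
TCP in jig mm -45.08233901347886 0.6047908076477759
```

Call:
drive_tool(deltas="0 0 0 0.001 -0.007 0 0.3;0.3 0 0 0 -0.008 0 0.3;0.3 0 0 0 -0.006 0 0.3")

```text
clock: 16.0
eef_pos: [0.5099, -0.0092, 0.0366]
orientation: [0.764, -0.645, -0.006, 0.003]
ft_force: [-14.2, -5.3, 16.5]
gripper_width: 0.043
```

```bash
python3 go.py .4621 -.0181 .036 -80.45;python3 jig.py
```

```text
pos [ 0.5099 -0.0092  0.0366] yaw -80.28830984130425 rv [0.7455 0.281  0.1635] 
shift now [0.0007 0.0486 0.0012] shift aligned [0.0008 0.0486 0.0006] 
F [-14.1712  -5.3219  16.4716] w 0.04299195152711531 t 16.0 j [-0.0419  0.454   1.9723  0.0031  0.7291  1.357 ]
TCP in jig mm -36.41043314194437 0.8180609062028443
```

Call:
drive_tool(deltas="0.8 0.2 0 0.001 -0.001 -0.0005 0.3;0 0 0 0 0 0 0.3")

```text
clock: 16.2
eef_pos: [0.5086, -0.0099, 0.0364]
orientation: [0.764, -0.645, -0.003, 0.001]
ft_force: [-3.9, -2.0, 4.8]
gripper_width: 0.043
```

```bash
python3 go.py .4621 -.0181 .036 -80.45;python3 jig.py;python3 - <<'E'
from h import *
for n in("side","top"):
    c=read_camera(n);f=c["frame"][:,:,::-1]
    z=f[210:310,220:350] if n=="side" else f[165:265,230:360]
    cv2.imwrite(f"pics/{n}6.png",cv2.resize(z,None,fx=6,fy=6,interpolation=cv2.INTER_CUBIC))
E
```

```text
pos [ 0.5086 -0.0099  0.0364] yaw -80.29723009727019 rv [0.26   0.16   0.1531] 
shift now [0.0002 0.0473 0.0006] shift aligned [0.0004 0.0473 0.0004] 
F [-3.9443 -1.9987  4.8119] w 0.042994640091257634 t 16.2 j [-0.0431  0.4497  1.9814  0.0027  0.7155  1.3562]
TCP in jig mm -37.75397445137108 0.3415138010126745
```

View pics/side6.png

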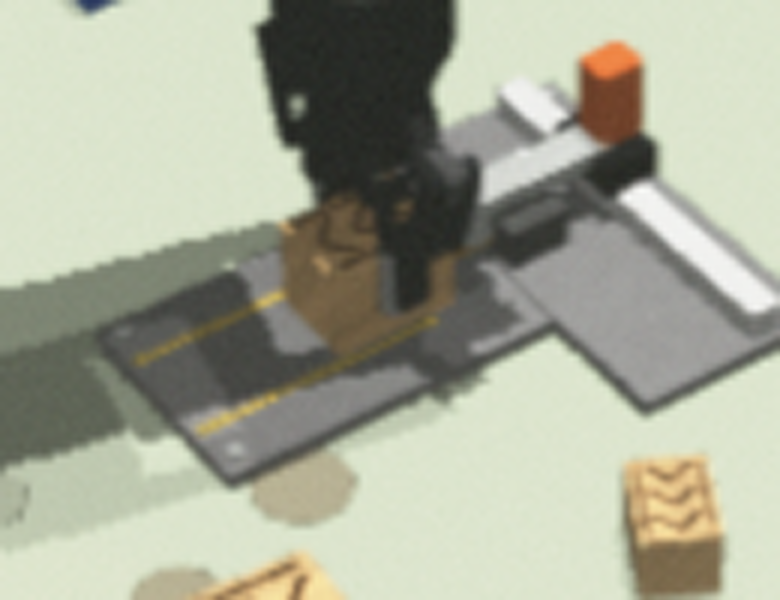

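View pics/top6.png

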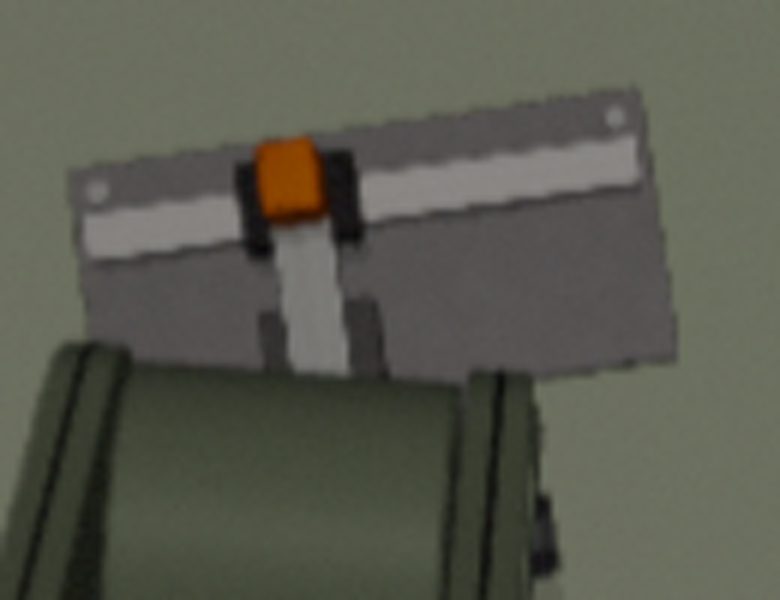

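The side view shows the block upright in the lane: rear-right bottom corner at (340,357), front-right bottom at (450,305). The top view is still covered. I'll cast the bottom corners onto the bed plane.

```bash
python3 - <<'E'
from h import *
S=read_camera("side")
a=np.radians(9.55);x=np.array([np.cos(a),np.sin(a)]);y=np.array([-x[1],x[0]])
q=(np.array([[340,357],[450,305]],float)+.5)/6-.5+[220,210]
P=plane(S,q,.010);print(1e3*(P[:,:2]@x-.5377),1e3*(P[:,:2]@y+.0945))
def J(u,v,z): return np.r_[(u/1e3+.5377)*x+(v/1e3-.0945)*y,z]
X=[J(-98,0-0,.01),J(-68,-22,.01),J(-60,-22,.01),J(-8,-22,.01),J(0,-22,.01)]
print((proj(S,X)-[220,210]+.5)*6-.5)
E
```

```text
[-68.86327387 -12.29568322] [-21.93277496 -21.99642507]
[[254.18577887 355.58447851]
 [341.79035086 356.28084869]
 [357.53669316 348.82073179]
 [458.21193136 301.11486665]
 [473.44428228 293.89550761]]
```

Call:
drive_tool(deltas="0.3 0 0.1 0 -0.007 -0.0005 0.3;0.3 0 0 0.0005 -0.007 -0.0005 0.3")

```text
clock: 16.55
eef_pos: [0.517, -0.0085, 0.0365]
orientation: [0.764, -0.645, -0.004, 0.002]
ft_force: [-11.9, -0.3, 11.0]
gripper_width: 0.0429
```

```bash
python3 go.py .4621 -.0181 .036 -80.45;python3 jig.py
```

```text
pos [ 0.517  -0.0085  0.0365] yaw -80.39547832429388 rv [0.4713 0.2681 0.0556] 
shift now [0.0003 0.0558 0.001 ] shift aligned [0.0004 0.0558 0.0005] 
F [-11.9068  -0.3047  10.9503] w 0.04289398303413274 t 16.55 j [-0.0403  0.4606  1.9591  0.0043  0.731   1.3596]
TCP in jig mm -29.246185470606868 0.3782794888289309
```

Call:
drive_tool(deltas="0.5 0.2 0 0.0003 -0.004 -0.0005 0.3;0.2 0 0 0 -0.004 -0.0003 0.3")

```text
clock: 16.75
eef_pos: [0.5176, -0.0083, 0.0365]
orientation: [0.764, -0.645, -0.006, 0.005]
ft_force: [-14.5, -5.4, 14.7]
gripper_width: 0.043
```

```bash
python3 go.py .4621 -.0181 .036 -80.45;python3 jig.py
```

```text
pos [ 0.5176 -0.0083  0.0365] yaw -80.363895337972 rv [0.814  0.1581 0.0872] 
shift now [0.0004 0.0564 0.0013] shift aligned [0.0005 0.0564 0.0005] 
F [-14.4663  -5.3944  14.7448] w 0.0429823710949831 t 16.75 j [-0.0381  0.4632  1.9538 -0.0003  0.739   1.3647]
TCP in jig mm -28.62207106506498 0.44055196450167033
```

Call:
drive_tool(deltas="0.8 0.2 0 0.0003 -0.004 -0.001 0.3;0.5 0 0 0.0003 -0.007 -0.001 0.3")

```text
clock: 16.95
eef_pos: [0.5177, -0.0083, 0.0365]
orientation: [0.764, -0.645, -0.006, 0.006]
ft_force: [-23.4, -7.5, 17.1]
gripper_width: 0.043
```

```bash
python3 go.py .4621 -.0181 .036 -80.45;python3 jig.py
```

```text
pos [ 0.5177 -0.0083  0.0365] yaw -80.33081196531012 rv [0.9768 0.1019 0.1201] 
shift now [0.0004 0.0564 0.0015] shift aligned [0.0005 0.0564 0.0005] 
F [-23.4208  -7.535   17.0596] w 0.043020838524484906 t 16.95 j [-0.0372  0.4642  1.9519 -0.0026  0.7426  1.3667]
TCP in jig mm -28.59139695804458 0.46271321110533115
```

Call:
drive_tool(deltas="1.5 0 0 0.0003 -0.005 -0.001 0.3;1.2 0 0 0.0003 -0.006 -0.001 0.3;1.0 0 0 0.0003 -0.006 -0.001 0.3")

```text
clock: 17.25
eef_pos: [0.5177, -0.0084, 0.0363]
orientation: [0.765, -0.644, 0.001, -0.005]
ft_force: [-15.0, -5.0, 11.5]
gripper_width: 0.0428
```

```bash
python3 go.py .4621 -.0181 .036 -80.45;python3 jig.py;python3 - <<'E'
from h import *
for n in("side",):
    c=read_camera(n);f=c["frame"][:,:,::-1]
    z=f[210:310,220:350] if n=="side" else f[165:265,230:360]
    cv2.imwrite(f"pics/{n}7.png",cv2.resize(z,None,fx=6,fy=6,interpolation=cv2.INTER_CUBIC))
E
```

```text
pos [ 0.5177 -0.0084  0.0363] yaw -80.2535826284678 rv [-0.5132  0.3284  0.1949] 
shift now [ 0.0002  0.0565 -0.0002] shift aligned [0.0004 0.0565 0.0003] 
F [-15.0142  -4.9813  11.5004] w 0.0428369161587757 t 17.25 j [-0.0427  0.4559  1.9695  0.0115  0.7087  1.3493]
TCP in jig mm -28.557059851910704 0.37440581642243786
```

View pics/side7.png

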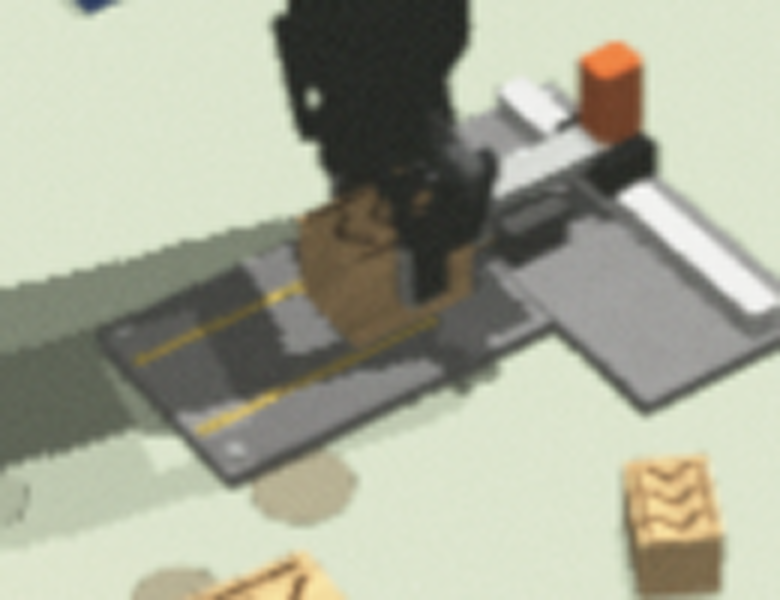

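The rear-right bottom corner is now at about (360,348), which matches the predicted (357.5,348.8) for jig x = −60 mm. A final row levels the tool with a steady push, and then I check that it settles.

Call:
drive_tool(deltas="0.2 0 0 0.0003 -0.006 -0.001 0.3;0.5 0 0 0.0002 -0.007 -0.001 0.3")

```text
clock: 17.5
eef_pos: [0.5178, -0.0084, 0.0364]
orientation: [0.765, -0.644, -0.006, 0.0]
ft_force: [-20.3, -6.7, 14.2]
gripper_width: 0.0429
```

```bash
python3 go.py .4621 -.0181 .036 -80.45;python3 - <<'E'
from h import *
for i in range(10):
    S=read_camera("side")
    s=state();print(round(s["clock"],2),s["eef_pos"].round(4),s["ft_force"].round(1),round(s["gripper_width"],4))
f=S["frame"][:,:,::-1]
cv2.imwrite("pics/side8.png",cv2.resize(f[210:310,220:350],None,fx=6,fy=6,interpolation=cv2.INTER_CUBIC))
E
python3 go.py .4621 -.0181 .036 -80.45;python3 jig.py
```

```text
pos [ 0.5178 -0.0084  0.0364] yaw -80.20203748020963 rv [0.4604 0.4783 0.2499] 
shift now [0.0001 0.0565 0.0009] shift aligned [0.0004 0.0565 0.0004] 
F [-20.3052  -6.6842  14.2344] w 0.0429080771049801 t 17.5 j [-0.0421  0.4618  1.957   0.0097  0.7324  1.3504]
17.55 [ 0.5178 -0.0084  0.0364] [-18.8  -5.8  13.4] 0.0431
17.6 [ 0.5178 -0.0084  0.0365] [-19.1  -5.8  14.1] 0.0432
17.65 [ 0.5178 -0.0084  0.0365] [-17.9  -6.3  13.2] 0.0428
17.7 [ 0.5178 -0.0084  0.0364] [-18.   -5.4  13.3] 0.0431
17.75 [ 0.5178 -0.0084  0.0364] [-18.7  -7.1  11.9] 0.0429
17.8 [ 0.5178 -0.0084  0.0365] [-18.8  -6.   13.1] 0.043
17.85 [ 0.5178 -0.0084  0.0364] [-18.1  -6.5  12.5] 0.0428
17.9 [ 0.5178 -0.0084  0.0365] [-18.3  -6.3  12.3] 0.0427
17.95 [ 0.5178 -0.0084  0.0365] [-19.2  -5.7  12.4] 0.0429
18.0 [ 0.5178 -0.0084  0.0364] [-18.6  -6.2  12.7] 0.0428
pos [ 0.5178 -0.0084  0.0364] yaw -80.21352336858945 rv [0.4263 0.479  0.2383] 
shift now [0.0001 0.0565 0.0009] shift aligned [0.0004 0.0565 0.0004] 
F [-18.567   -6.1959  12.7432] w 0.04284667299724345 t 18.0 j [-0.0423  0.4615  1.9575  0.0099  0.7316  1.3503]
TCP in jig mm -28.493733906644557 0.344863207321619
```

View pics/side8.png

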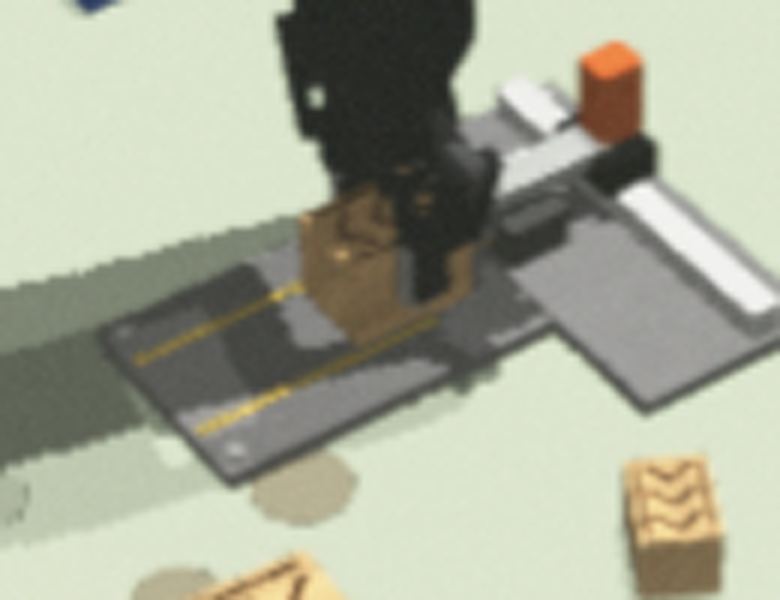

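The push is steady at about 19.5 N. The block's rear corner is at about (358,348), where it should be, and the orange grip at (612,60) has not moved. Handing in.

```bash
python3 -c "
from station import hand_in
print(hand_in())"
```

```text
the job is handed in; nothing more can be done
None
```

I slid the stop over the plunger. Then I set the middle-sized wooden block on the bed between the yellow lines, pressed it against the stop's nose and handed in at about 18 s while still gripping it. No verdict was reported.

**Last checks:**
- **Stop:** after release the nose was at jig y ≈ 0.4 mm, triangulated from both cameras. The grip looked unmoved in the last side picture.
- **Block position:** the rear bottom corner sat within 1 mm or so of where it should be with the block against the stop. The block was on the lane centre line to about 0.4 mm by the tool position. Pushing harder (15 N up to 24 N) moved it less than 0.1 mm, so it is against a hard stop.
- **Holding:** over the last 0.5 s the push stayed at about 19.5 N, with about 13 N upward from the bed, and the pose and grip opening did not change.

**Not perfect or not checked:**
- The tool ended about 0.6° off vertical and 0.2° off in yaw. It was within about 0.4° of vertical and 0.2° in yaw when it gripped the block, so any tilt of the block should be well under 1°, but I did not measure the block's tilt directly.
- The arm hid the nose-to-block contact in both views, so contact rests on position and force rather than a direct look.
- I did not remeasure the other objects at the end. The small wooden block beside the jig looked unmoved.

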